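Load the jig of a side-drilling machine: wind out, fit the cover, hold it down

TASK

Wind the drilling machine's carriage away from the drill with the front handwheel until the red pointer stands inside the green loading band. Then take the loose cover plate by its red handle, lay it on the jig about 25 mm to the left or right of its place with its back edge along the steel wall, and slide it along until it drops over the hidden locating pin. Press it down until it is fully home on the jig and finish while still holding it down there, ready to be clamped, because the springs under the brass fittings lift it if you let go; leave the other things on the bench where they are.

Things in the scene. Friction and masses are not known exactly. Their poses are not given: they have to be found in the camera images.
- handwheel (a joint): angle of the handwheel, rad: grows as the wheel's top goes to the machine's left (+y of wheel_hub); the carriage goes the same way, 20 mm per rad (rack and pinion). Starts at about 0.1 to 1.2; the pointer is at the middle of the band at 3.6. Range -3.4 to 4.6. Needs about 4 to 5 N at the rim and stays where it is left.
- carriage (a joint): position of the carriage along the bed, m, growing to the left, away from the drill (0.02 x handwheel). The pointer is inside the green band from 0.067 to 0.077, centred at 0.072.
- wheel_hub (a point): centre of the handwheel, 68 mm above the bench; does not turn with it. Axes of the machine: x away from the robot along the wheel's shaft, y left along the bed, z up. The wheel stands in the y-z plane in front of the bed: round black rim 14 mm thick, centre-line radius 55 mm, three spokes 10 mm thick, no crank. 38 mm free between rim and bed (78 mm high); free in front.
- rim_mark (a point): point on the rim's centre line that turns with the wheel, at the outer end of one of its three spokes (120 degrees apart); at the top of the wheel when the handwheel reads 0. The upper half of the rim can be pinched from above, one finger before and one behind it.
- band (a point): middle of the green loading band, 10 mm wide along the bed, on the white scale strip of the bed's front ledge, 72 mm above the bench; axes as wheel_hub.
- pointer (a point): tip of the red pointer on the carriage's front edge, just over the scale strip, 80 mm above the bench; right above the middle of the band when the carriage is at 0.072.
- jig_pin (a point): foot of the locating pin, in the middle of the jig's flat top (133 mm above the bench); moves with the carriage, axes as wheel_hub. Jig: dark block, top 96 mm (x) by 140 mm (y). Steel pin: 12 mm thick, 11 mm tall, its top 4 mm tapering to 6 mm. In its place the cover has cover_hole at this point and its sides along these axes.
- jig_wall (a point): middle of the top edge of the inner face of the steel wall (drill-bush plate) along the jig's back, 46.5 mm behind the pin axis (+x), 20 mm above the jig's top, 140 mm long. The cover in its place has its back edge 1.5 mm before it. The drilling unit behind the wall is up to 175 mm above the bench.
- fitting_right (a joint): how far the hexagonal brass fitting in the jig 36 mm to the right (-y) of the pin is pushed down, m. 25 mm across, standing 5 mm above the jig's top on a spring: 0 free, 0.005 pressed level with the jig's top by the cover.
- fitting_left (a joint): the same for the fitting 36 mm to the left (+y) of the pin. The two springs together push up with 9 N when free and 15 N when level; the cover's own weight (under 6 N) does not press them down.
- cover_grip (a point): middle of the bar of the red bow handle on the loose aluminium cover, 46 mm above its underside. Bar 12 mm thick (x), 90 mm long (y), 14 mm high; a leg at each end, 66 mm free between them, 23 mm free under the bar. Axes: x across the handle, y along it, z up. The cover lies on the bench left of the machine; 0.36 to 0.54 kg.
- cover_hole (a point): mouth of the 14 mm hole in the middle of the cover's underside, 13 mm deep, closed above; 46 mm below cover_grip, same axes. Plate 90 (x) by 130 (y) by 16 mm, same after half a turn. Its height above jig_pin is 11 mm riding on the pin, 5 mm dropped over the pin on to the fittings, 0 pressed fully home.
- nipple_a: bystander: loose brass hose fitting standing on its end, 27 mm across, 44 mm tall; origin at its foot.
- nipple_b: bystander: loose brass hose fitting standing on its end, 27 mm across, 48 mm tall; origin at its foot.
- spanner: bystander: spanner, 150 mm long along its x, lying on the bench; origin under its middle.
- chip_brush: bystander: brush lying on the bench along its x; origin under its middle.
- blue_bin: bystander: blue bin of brass fittings, 150 x 100 x 70 mm, origin under its middle.
- g_clamp: bystander: blue G-clamp lying flat, about 75 x 175 mm, 20 mm high; origin under its middle.
- oil_bottle: bystander: white bottle with a red cap, 54 mm across, 130 mm tall, origin at its foot.
There are look-alikes about, which are no part of the job. Of the things like the part that bears cover_grip, leave any that is brown, orange or turquoise; of the rest the larger one is meant.

How it is judged (in metres and radians):
On the way, in this order (a step that is already met when the one before it is completed fails the run):
1. the carriage has been wound out until its pointer stands inside the green band (carriage between 0.067 and 0.077 m) (value of joint carriage between 0.067 and 0.077 m), for 0.3 s.
2. the cover rides on the jig's pin to one side of its place: hole 8 to 50 mm from the pin, not more than 15 mm forward of the place, back edge along the wall within 0.1 rad, touching (contact force between cover and carriage above 0.3 N and horizontal distance between cover_hole and jig_pin between 0.008 and 0.05 m and z of cover_hole in the frame of jig_pin between 0.0085 and 0.0145 m and x of cover_hole in the frame of jig_pin above -0.015 m and angle between the y axis of cover_hole and the y axis of jig_pin, either way round below 0.1 rad), for 0.05 s.
3. the cover has dropped over the pin (hole within 3 mm of the pin axis, underside less than 7.5 mm above the jig's top) (horizontal distance between cover_hole and jig_pin below 0.003 m and z of cover_hole in the frame of jig_pin below 0.0075 m), for 0.1 s.
At the end, for the whole second after the job is handed in: pointer in the green band (carriage 0.067 to 0.077 m); cover within 3 mm of the pin, square within 0.1 rad, level within 0.05 rad, its underside within 2 mm of the jig top, both fittings down more than 3 mm, at rest, the fingers still holding it (over 3 N) (all of step 1 and horizontal distance between cover_hole and jig_pin below 0.003 m and z of cover_hole in the frame of jig_pin below 0.002 m and angle between the y axis of cover_hole and the y axis of jig_pin, either way round below 0.1 rad and angle between cover_hole's own z axis and vertical below 0.05 rad and value of joint each of fitting_right, fitting_left above 0.003 m and contact force between the fingers and cover above 3 N and linear speed of cover below 0.02 m/s and velocity of joint handwheel below 0.1 rad/s); the arm keeps its last pose, push and grip.
It fails at once if a bystander is moved by more than 25 mm (distance of any of nipple_a, nipple_b, spanner, chip_brush, blue_bin, g_clamp, oil_bottle from where it was at the start of the episode above 0.025 m).
It also fails if it takes over 72 s, if anything falls off the work surface, if the arm or the gripper's body presses on something with over 40 N, if the wrist force passes 120 N, or if a joint passes its speed limit or range.

ROBOT

A 7-joint arm with a two-finger parallel gripper is mounted at the origin on the work surface. World frame = base frame: x ahead of the robot, y to its left, z up, the work surface at z = 0. Lengths are in mm, angles in rad, forces in N, time in s.
With the tool pointing down it reaches from about 400 to 750 mm from the base axis. Payload 19.5 kg.
Tool frame: the origin (TCP) lies midway between the tips of the shut fingers; the grasp point (between the pads) lies manip.grip_depth behind it (manip.grip_depth is the distance from the TCP to the grasp point, in mm); z points along the fingers, y is the direction in which the jaws open and shut (so a half turn about z gives the same grasp; the last joint's range is limited). The gripper opens to 85 mm and grips with 20 to 120 N. Pads are 22 mm wide; open, the fingers measure 114 mm over their backs; the gripper's body (76 mm by 85 mm) begins 54 mm behind the grasp point. The pads swing forward as they close: fully open they stand 13 mm farther back than shut.
Start: joints at [1.259, 0.707, -0.028, 1.485, 0.022, 0.951, -0.075], TCP at [153.253, -554.17, 197.268] pointing down, gripper open.
Joint ranges: [-2.71, 2.71], [-0.32, 2.16], [-1.57, 1.52], [0, 2.45], [-1.46, 4.6], [0, 2.02], [-2.83, 2.83]. Speed limits (rad/s): [1.89, 1.89, 2.57, 2.57, 3.01, 3.01, 3.01].

INTERFACE

Orientations are given as a unit quaternion [w, x, y, z].
In Python, from workcell import manip, imaging gives the robot as it stands.
- The arm moves only by the shell command python3 -m creep 'ROWS'. ROWS is JSON, a list of rows, each a list of 7 numbers: the opening, from -1 (shut) to 1 (fully open), then the shift along the tool's x, y, z in cm, then the turn, a rotation vector about the tool's x, y, z in rad. In form: [[fingers, x, y, z, ax, ay, az], ...]. A call has 1 to 12 rows; each row is the pose to reach, as a shift and turn from the pose commanded when the call began, along the tool's axes at that moment; what a row does not reach only later rows make up. A row lasts 1/10 s, in which the tool goes at most 50 mm and 8.59 degrees, less where a joint would pass 70% of its speed; a pose out of reach is approached as far as the arm can. A call with a gripper value outside its range is refused whole. The fingers move at their own pace and stop on an object; the grip force is fixed at half the most. Time passes only in rows, so rows that repeat a pose let the fingers close. It gives the time, the measured TCP pose, the force and the opening at its end, in the units of the state.
- manip.read_state(): the state, without advancing time (a new reading comes with each control period).
- imaging.camera(name): name is "scene" or "side" or "wrist"; returns (picture, depth): 420x560x3 uint8, red, green, blue; 420x560 float32, mm along the optical axis (not along the pixel's ray), 0 where there is no reading.
- imaging.camera_info(name): a dict with "K" (3x3 intrinsics, pixels), "origin" and "attitude" of the camera in the world. Camera axes: x right, y up, looking along -z (the intrinsics and any distortion apply to the point x, -y, -z); pixel columns grow to the right and rows downward; lengths in mm; the calibration is good to about 2 mm. A picture is of the moment at which its call begins: read the wrist's pose just before it. camera_info takes no time and is no camera call; for the wrist camera it gives the pose at the moment of the call.
- manip.close_job(): hands the job in, once; it reports no verdict.
The state is a dict: "time": time; "joint_positions": joint angles; "joint_vel": joint speeds; "joint_torque": joint torques, N m; "ee_pos": TCP position; "ee_rot": TCP orientation; "contact_force": force on the tool from outside, world axes, zero at the start; "moment": the same for the moment, N m; "opening": finger opening in mm.
Only numpy, scipy, OpenCV 4.12 (cv2) and the standard library are available. Lean on these libraries where they do the work, as an engineer would, in place of code of your own. Each camera call takes 0.05 s, during which the arm holds its last target. There are 200 camera calls.

## Working session

There is one attempt and no reset: what is moved stays moved. The work goes in short steps, Python scripts to look and compute and a shell command to move; the robot and the scene stay as the last step left them, time stands still between calls to the robot, and variables do not carry over. Pictures are saved under pics/ and viewed, about 8 in all and at most 12, crops included, and the job is handed in when it is done.

```bash
mkdir -p pics
cat > h.py <<'E'
import numpy as np,cv2
from workcell import manip,imaging
from scipy.spatial.transform import Rotation as R
def rot(q): q=np.array(q); return R.from_quat(q[[1,2,3,0]])
def snap(n,f):
    inf=imaging.camera_info(n); p,d=imaging.camera(n)
    cv2.imwrite(f'pics/{f}.png',p[...,::-1]); np.savez(f'pics/{f}.npz',p=p,d=d,K=inf['K'],o=inf['origin'],a=np.array(inf['attitude']))
    return p,d,inf
def att(a):
    a=np.array(a); return R.from_matrix(a) if a.shape==(3,3) else rot(a)
def px(f,u,v,z=None):
    s=np.load(f'pics/{f}.npz'); K=s['K']; r=np.array([(u-K[0,2])/K[0,0],-(v-K[1,2])/K[1,1],-1.])
    A=att(s['a']); o=s['o']; w=A.apply(r)
    t=s['d'][int(round(v)),int(round(u))] if z is None else (z-o[2])/w[2]
    return o+t*w
def proj(f,P):
    s=np.load(f'pics/{f}.npz'); c=att(s['a']).inv().apply(np.array(P)-s['o']); K=s['K']
    return K[0,0]*c[0]/-c[2]+K[0,2], -K[1,1]*c[1]/-c[2]+K[1,2]
E
python3 - <<'E'
from h import *
s=manip.read_state(); print(s, manip.grip_depth)
for n in('scene','side','wrist'):
    p,d,i=snap(n,n+'0'); print(n,i)
E
```

```text
{'time': 0.0, 'joint_positions': array([ 1.25927251,  0.70710437, -0.02762966,  1.48500208,  0.02201935,
        0.95092202, -0.07546468]), 'joint_vel': array([-0.00085994,  0.00087796,  0.00026589, -0.00131999, -0.00070676,
        0.00111655,  0.00032949]), 'joint_torque': array([ 3.74642423e-04, -8.83228326e+01,  1.23483136e+00, -2.36170024e+01,
        1.69336813e-02,  6.41087507e-03, -5.21113316e-05]), 'ee_pos': array([ 153.18768835, -553.89450003,  196.82586969]), 'ee_rot': array([-5.57730025e-04,  9.90909234e-01,  1.34530926e-01, -9.85701052e-05]), 'contact_force': array([0.40802986, 0.09247536, 0.2549942 ]), 'moment': array([ 0.03360428, -0.02248445, -0.01115987]), 'opening': 85.6192753079572} 18.700000000000003
scene {'K': array([[394.72465738,   0.        , 277.06388469],
       [  0.        , 394.72465738, 212.21100231],
       [  0.        ,   0.        ,   1.        ]]), 'origin': array([1002.58466384, -834.81267138,  796.76513301]), 'attitude': array([0.85742205, 0.45861555, 0.1125368 , 0.20453528])}
side {'K': array([[525.81075419,   0.        , 281.87766156],
       [  0.        , 525.81075419, 203.96831511],
       [  0.        ,   0.        ,   1.        ]]), 'origin': array([-131.2769209 ,  884.5046564 , 1383.86324822]), 'attitude': array([-0.30541905, -0.11589814,  0.31779471,  0.89010862])}
wrist {'K': array([[295.71901674,   0.        , 280.95056727],
       [  0.        , 295.71901674, 212.86030794],
       [  0.        ,   0.        ,   1.        ]]), 'origin': array([ 221.88498064, -534.8979827 ,  372.69892898]), 'attitude': array([ 0.78770504, -0.11362438,  0.08702838, -0.5991964 ])}
```

View pics/scene0.png

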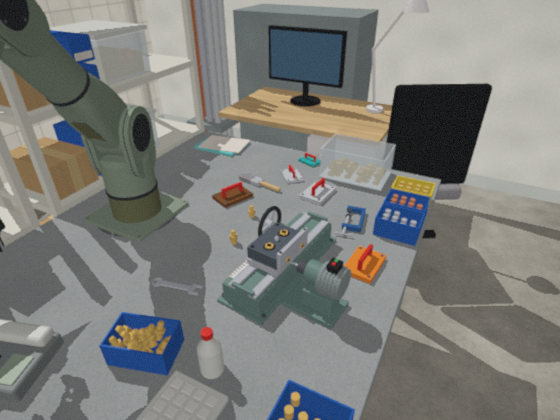

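View pics/side0.png

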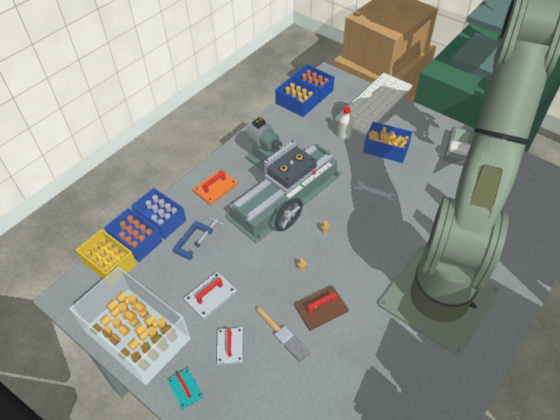

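Scene: machine at the centre, wheel at about (270,221). Side: wheel at (286,215), jig at (290,165), and silver covers at (210,292) and (230,343). I'll enlarge these.

Run:
```python
from h import *
p=cv2.imread('pics/side0.png')
a=cv2.resize(p[135:245,225:345],None,fx=4,fy=4,interpolation=cv2.INTER_CUBIC)
b=cv2.resize(p[265:375,180:260],None,fx=4,fy=4,interpolation=cv2.INTER_CUBIC)
cv2.imwrite('pics/c1.png',np.hstack([a,b]))
for n,u,v in [('hub',286,215),('coverA',210,291),('coverB',230,342),('jig',290,165),('nipA',325,227),('nipB',300,265)]: print(n,px('side0',u,v))
```

```text
hub [509.44076362  72.87422483  76.15060898]
coverA [539.2757212  402.28770253  20.14532195]
coverB [376.55773575 492.84490599  42.1059327 ]
jig [600.45368201 -66.28033188 131.54983928]
nipA [401.80650606   7.49802054  31.44241724]
nipB [380.93431109 169.06678771  25.38441501]
```

View pics/c1.png

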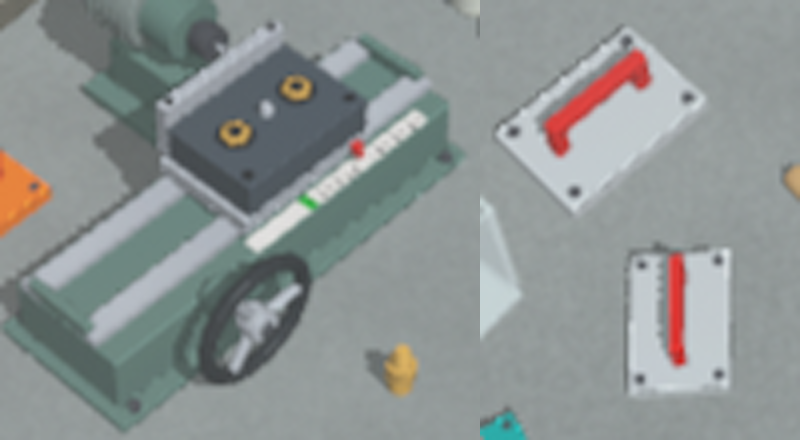

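Run:
```python
from h import *
def L(x,y,z=None): return px('side0',225+x/4,135+y/4,z)
def C(x,y,z=None): return px('side0',180+(x-480)/4,265+y/4,z)
for n,x,y,z in [('fitL',236,132,138),('fitR',297,88,138),('pin',267,107,144),('band',309,203,72),('ptr',357,151,80),('hub',255,320,None),('jigfl',247,210,133),('jigfr',364,112,133),('stripL',248,243,72),('stripR',426,115,72),('nip',401,348,None)]: print(n,L(x,y,z).round(1))
A=[C(x,y,16) for x,y in [(497,133),(628,27),(706,99),(575,213)]]
B=[C(x,y,16) for x,y in [(628,250),(731,250),(730,388),(627,393)]]
for q in (A,B): print(np.round(q,1), [round(np.linalg.norm(q[i]-q[(i+1)%4]),1) for i in range(4)], np.mean(q,0))
print('barA',C(549,128,46+7),C(645,60,53),'barB',C(678,255,40),C(678,360,40))
# depth-based wheel points: top of rim
```

```text
fitL [604.  -38.8 138. ]
fitR [ 594.7 -109.1  138. ]
pin [597.6 -72.  144. ]
band [544.7 -60.7  72. ]
ptr [ 543.5 -126.6   80. ]
hub [498.4  72.8  84.6]
jigfl [547.8  19.1 133. ]
jigfr [ 537.2 -124.5  133. ]
stripL [558.2   4.8  72. ]
stripR [ 525.3 -203.2   72. ]
nip [407.5  -0.8  44.8]
[[584.7 465.2  16. ]
 [570.4 338.5  16. ]
 [481.7 349.3  16. ]
 [494.4 477.1  16. ]] [np.float64(127.5), np.float64(89.4), np.float64(128.4), np.float64(91.1)] [532.79698033 407.55275437  16.        ]
[[444.7 475.1  16. ]
 [387.1 430.4  16. ]
 [321.2 507.6  16. ]
 [373.9 553.   16. ]] [np.float64(73.0), np.float64(101.5), np.float64(69.6), np.float64(105.3)] [381.73448306 491.52237272  16.        ]
barA [538.64080788 450.74793813  53.        ] [522.2308301  366.62288181  53.        ] barB [404.59444853 463.7672333   40.        ] [353.62283261 520.85569389  40.        ]
```

Run:
```python
from h import *
from scipy.optimize import least_squares
def cloud(f):
    s=np.load(f'pics/{f}.npz'); K=s['K']; v,u=np.mgrid[0:420,0:560]; d=s['d']
    c=np.stack([(u-K[0,2])/K[0,0]*d,-(v-K[1,2])/K[1,1]*d,-d],-1)
    return att(s['a']).apply(c.reshape(-1,3))+s['o'], s['p'].reshape(-1,3), u.ravel(), v.ravel()
Q=[]
for f in('side0','scene0'):
    P,c,u,v=cloud(f)
    m=(c.max(1)<75)&(abs(P[:,0]-508)<30)&(abs(P[:,1]-73)<75)&(P[:,2]>20)&(P[:,2]<140)
    if f=='side0': m&=(v>190)
    print(f,m.sum(),P[m].mean(0)); Q.append(P[m])
    # jig top
    j=(abs(P[:,2]-133)<3)&(abs(P[:,0]-590)<80)&(abs(P[:,1]+70)<110)&(c.max(1)<100)
    r=cv2.minAreaRect(P[j][:,:2].astype(np.float32)); print('jig',j.sum(),r)
    k=(abs(P[:,2]-16)<3)&(abs(P[:,0]-533)<80)&(abs(P[:,1]-407)<100)&(c.min(1)>120)
    print('cov',k.sum(),cv2.minAreaRect(P[k][:,:2].astype(np.float32)))
P=np.vstack(Q)
def res(q):
    x,y,a=q; n=np.array([np.cos(a),np.sin(a),0]); t=np.array([-np.sin(a),np.cos(a),0])
    d=P-[x,y,68]; return np.hypot(np.hypot(d@t,d[:,2])-55,d@n)-7
r=least_squares(res,[505,73,-.13],loss='soft_l1',f_scale=2); print(r.x,np.median(abs(r.fun)))
```

```text
side0 79 [506.35546625  72.0996306   80.66135124]
jig 80 ((595.4034423828125, -71.3534164428711), (138.30148315429688, 86.31423950195312), 84.02700805664062)
cov 643 ((537.0790405273438, 406.9840087890625), (131.55636596679688, 93.41670989990234), 83.85948181152344)
scene0 159 [514.97466148  57.45224174 100.54030184]
jig 440 ((605.1385498046875, -70.86515808105469), (142.07272338867188, 93.04598236083984), 83.62722778320312)
cov 305 ((541.3456420898438, 411.3519592285156), (137.9579620361328, 93.2254867553711), 83.56858825683594)
[ 5.11277867e+02  6.55613792e+01 -1.25466242e-01] 1.5327342678007803
```

```bash
cat >> h.py <<'E'
def plan(*T):
    "T: (x,y,z,yawx_deg) targets, tool down -> row numbers from the present pose"
    s=manip.read_state(); r=rot(s['ee_rot']); print('t',round(s['time'],2),'at',s['ee_pos'].round(1),'x-yaw',round(np.degrees(np.arctan2(*r.as_matrix()[[1,0],0])),2),'F',s['contact_force'].round(1),'op',round(s['opening'],1))
    for x,y,z,w in T:
        g=R.from_euler('z',w,degrees=True)*R.from_euler('x',180,degrees=True)
        print(np.r_[r.inv().apply(np.array([x,y,z])-s['ee_pos'])/10,(r.inv()*g).as_rotvec()].round(3).tolist())
E
python3 -c "
from h import *
plan((330,-250,330,45),(505,30,260,83))"
```

```text
t 0.15 at [ 153.2 -554.   197. ] x-yaw 15.46 F [-0.6  0.5 -0.9] op 85.5
[25.141, -24.602, -13.286, -0.001, -0.0, -0.516]
[49.469, -46.921, -6.269, -0.001, -0.0, -1.179]
```

```bash
python3 -m creep '[[1,0,0,-6,0,0,0],[1,12,-11,-13,0,0,-0.25],[1,25,-24.6,-13.3,0,0,-0.5],[1,25,-24.6,-13.3,0,0,-0.5],[1,25,-24.6,-13.3,0,0,-0.5],[1,25,-24.6,-13.3,0,0,-0.5],[1,49.5,-46.9,-6.3,0,0,-1.18],[1,49.5,-46.9,-6.3,0,0,-1.18],[1,49.5,-46.9,-6.3,0,0,-1.18],[1,49.5,-46.9,-6.3,0,0,-1.18],[1,49.5,-46.9,-6.3,0,0,-1.18],[1,49.5,-46.9,-6.3,0,0,-1.18]]'; python3 -c "
from h import *
plan((505,30,260,83))"
```

```text
time: 1.35
ee_pos: [431.2, -90.1, 275.7]
ee_rot: [-0.0, 0.748, 0.664, 0.0]
contact_force: [0.9, -1.3, 0.6]
opening: 85.5
t 1.35 at [431.2 -90.1 275.7] x-yaw 83.22 F [ 0.9 -1.3  0.6] op 85.5
[12.792, 5.915, 1.571, 0.0, -0.0, 0.004]
```

```bash
python3 -m creep '[[0.4,12.8,5.9,1.6,0,0,0],[0.4,12.8,5.9,1.6,0,0,0],[0.4,12.8,5.9,1.6,0,0,0],[0.4,12.8,5.9,1.6,0,0,0],[0.4,12.8,5.9,1.6,0,0,0]]'; python3 -c "
from h import *
plan((505,30,260,83)); snap('wrist','w1')"
```

```text
time: 1.85
ee_pos: [504.4, 28.7, 259.4]
ee_rot: [-0.0, 0.748, 0.664, -0.0]
contact_force: [-0.2, -0.7, 0.3]
opening: 59.5
t 1.85 at [504.4  28.7 259.4] x-yaw 83.14 F [-0.2 -0.7  0.3] op 59.5
[0.141, 0.039, -0.057, -0.001, 0.0, 0.002]
```

View pics/w1.png

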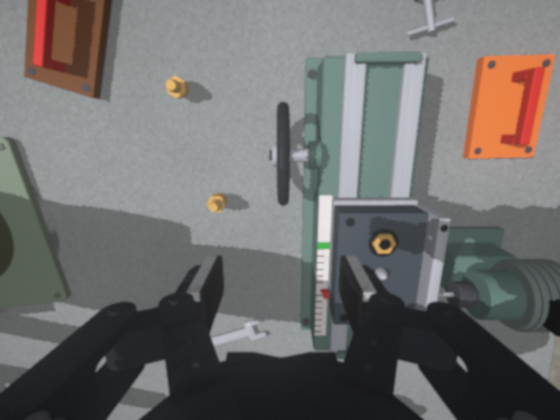

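Wrist view: wheel edge-on, rim from (284,102) to (283,205) and hub at about (275,155). Pointer (324,294), band (323,245), left fitting (385,244), pin (381,274).

Run:
```python
from h import *
for n,u,v,z in [('rimL',284,103,75),('rimR',283.5,205,75),('rimtop',283.5,153,125),('hubtip',272,155,68),('fitL',385,244,138),('pin',381.5,275,144),('band',323,245,72),('ptr',324.5,293,80),('bandedge1',334,60,78),('wallL',446,219,153),('jigFL',334,205,133),('jigBL',438,218,133),('bedR',325,345,60),('stripT',325,197,72),('stripB',320,335,72)]: print(n,px('w1',u,v,z).round(1), px('w1',u,v).round(1))
P,_,_,_=(None,)*4
s=np.load('pics/w1.npz'); K=s['K']; v,u=np.mgrid[0:420,0:560]; d=s['d']
c=np.stack([(u-K[0,2])/K[0,0]*d,-(v-K[1,2])/K[1,1]*d,-d],-1)
P=att(s['a']).apply(c.reshape(-1,3))+s['o']; col=s['p'].reshape(-1,3)
m=(col.max(1)<75)&(abs(P[:,0]-508)<30)&(abs(P[:,1]-68)<75)&(P[:,2]>50)&(P[:,2]<140)&(v.ravel()<215)&(u.ravel()<296)&(u.ravel()>265)
P=P[m]; from scipy.optimize import least_squares
def res(q):
    x,y,a=q; n=np.array([np.cos(a),np.sin(a),0]); t=np.array([-np.sin(a),np.cos(a),0])
    e=P-[x,y,68]; return np.hypot(np.hypot(e@t,e[:,2])-55,e@n)-7
r=least_squares(res,[508,68,-.12],loss='soft_l1',f_scale=2); print(m.sum(),r.x,np.median(abs(r.fun)))
```

```text
rimL [518.5 124.3  75. ] [518.3 123.5  86.5]
rimR [503.8   4.4  75. ] [502.  -16.   -1.8]
rimtop [511.5  72.9 125. ] [511.5  73.1 127.5]
hubtip [497.1  67.1  68. ] [497.6  68.4  81.7]
fitL [609.2 -35.2 138. ] [609.2 -35.2 138. ]
pin [602.7 -68.7 144. ] [602.8 -68.8 143.9]
band [549.3 -57.   72. ] [549.4 -57.5  70.9]
ptr [ 544.9 -124.    80. ] [ 543.8 -116.6   91.8]
bandedge1 [577.8 161.4  78. ] [579.4 162.9  69.4]
wallL [665.5  -8.6 153. ] [666.   -8.9 152.1]
jigFL [558.2  13.5 133. ] [563.4   3.7  98.8]
jigBL [667.8 -14.1 133. ] [659.3  -7.9 149.6]
bedR [ 540.5 -226.4   60. ] [ 539.8 -218.2   69.4]
stripT [556.9   7.7  72. ] [557.2   7.2  69.9]
stripB [ 533.7 -197.6   72. ] [ 533.9 -199.7   69.5]
819 [ 5.08302545e+02  6.57490057e+01 -1.25698310e-01] 0.6773960193398763
```

```bash
python3 -c "
from h import *
plan((505,24.7,85.6,82.9))"
```

```text
t 1.9 at [504.3  27.7 259.7] x-yaw 83.06 F [-0.5 -0.4 -0.1] op 60.0
[-0.283, 0.117, 17.411, -0.001, 0.0, 0.003]
```

```bash
python3 -m creep '[[0,-0.3,0.1,5,0,0,0],[0,-0.3,0.1,10,0,0,0],[0,-0.3,0.1,14,0,0,0],[0,-0.3,0.1,17.4,0,0,0],[0,-0.3,0.1,17.4,0,0,0],[0,-0.3,0.1,17.4,0,0,0],[-1,-0.3,0.1,17.4,0,0,0],[-1,-0.3,0.1,17.4,0,0,0],[-1,-0.3,0.1,17.4,0,0,0],[-1,-0.3,0.1,17.4,0,0,0]]'; python3 -c "
from h import *
plan((505,24.7,85.6,82.9))"
```

```text
time: 2.9
ee_pos: [505.5, 25.0, 86.4]
ee_rot: [0.0, 0.749, 0.663, 0.0]
contact_force: [0.4, 0.1, -0.0]
opening: 0.0
t 2.9 at [505.5  25.   86.4] x-yaw 83.06 F [ 0.4  0.1 -0. ] op 0.0
[-0.036, -0.041, 0.085, 0.001, -0.0, 0.003]
```

```bash
python3 -c "
from h import *
snap('wrist','w2'); p,d,i=snap('side','s2')
cv2.imwrite('pics/c2.png',np.hstack([cv2.resize(cv2.imread('pics/s2.png')[150:260,225:345],(400,367),interpolation=2),cv2.resize(cv2.imread('pics/w2.png')[80:400,140:490],(400,367))]))"
```

```text
(no output)
```

View pics/c2.png

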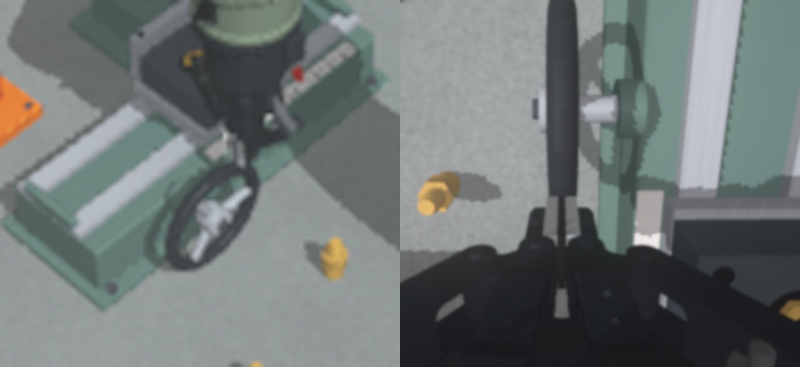

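Run:
```python
from h import *
f=lambda x,y:(140+(x-400)*350/400,80+y*320/367)
for n,x,y,z in [('shaft',600,108,68),('hubtip',540,109,68),('rimtopc',562,108,None),('rimtop2',562,60,None),('rim lo',562,170,None),('rim lo2',562,190,None),('rimup',562,10,None)]:
    u,v=f(x,y); print(n,px('w2',u,v,z).round(1),px('w2',u,v).round(1))
s=np.load('pics/w2.npz'); u=f(562,0)[0]
for v in range(60,260,10):
    print(v,px('w2',u,v).round(1),s['p'][v,int(u)])
```

```text
shaft [531.9  63.3  68. ] [531.3  64.5  74.9]
hubtip [497.5  66.9  68. ] [498.5  68.8  80.4]
rimtopc [511.1  75.5 128.9] [511.1  75.5 128.9]
rimtop2 [513.3  93.6 122.8] [513.3  93.6 122.8]
rim lo [507.9  49.3 127.6] [507.9  49.3 127.6]
rim lo2 [506.7  38.5 123.1] [506.7  38.5 123.1]
rimup [515.8 113.7 105.6] [515.8 113.7 105.6]
60 [ 5.202e+02  1.466e+02 -5.000e-01] [156 160 160]
70 [519.3 139.4  -1.2] [151 156 156]
80 [516.4 118.7  98. ] [63 65 67]
90 [515.8 113.3 104.2] [62 64 66]
100 [515.1 108.2 110.9] [65 68 71]
110 [514.5 103.5 114.7] [65 67 70]
120 [514.   98.9 120.2] [64 67 70]
130 [513.4  94.6 121.6] [66 68 72]
140 [512.9  90.2 123.8] [68 70 74]
150 [512.4  85.8 124.1] [69 73 76]
160 [511.8  81.4 125.3] [69 71 75]
170 [511.3  77.3 127.9] [72 74 78]
180 [510.8  72.7 127.8] [69 70 75]
190 [510.2  68.3 129.1] [68 70 74]
200 [509.6  63.4 128.3] [67 69 73]
210 [509.   58.4 127.6] [66 69 72]
220 [508.4  53.4 127.3] [61 64 67]
230 [507.8  47.7 125.6] [62 65 68]
240 [507.   41.5 123.1] [61 64 67]
250 [506.2  34.9 120.3] [55 57 60]
```

```bash
python3 -c "
from h import *
cv2.imwrite('pics/c3.png',cv2.resize(cv2.imread('pics/w2.png')[220:340,210:360],(750,600),interpolation=2))
for u,v in [(272,262),(290,262),(281,275),(281,290),(281,330)]: print(px('w2',u,v).round(1))"
```

```text
[501.8  36.5 136.5]
[510.1  35.7 137.1]
[506.   36.3 149.7]
[505.6  33.7 157.2]
[503.3  14.7 157. ]
```

View pics/c3.png

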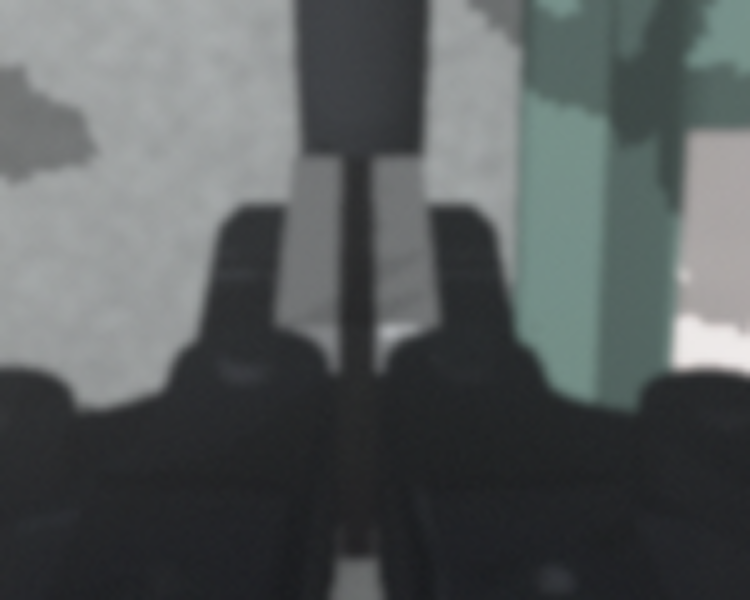

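Run:
```python
from h import *
for v in (258,262,270,290): print('w1',[px('w1',u,v).round(1).tolist() for u in (218,221,343,347)])
P=np.load('pics/w2.npz'); print('cam',P['o'])
for tcp in [(505.5,25,86.4),(505.5,25,105)]: print(proj('w2',tcp),proj('s2',tcp))
for v in range(190,206,3):print(v,[px('s2',u,v).round(0).tolist() for u in (292,296,300,304)])
for v in range(244,270,2): print(v,[px('w2',u,v).round(0).tolist() for u in (268,272,281,290,294)])
```

```text
w1 [[475.0, 43.2, 305.2], [474.8, 40.5, 299.4], [534.6, 36.2, 305.4], [536.4, 36.2, 305.9]]
w1 [[474.8, 41.5, 305.9], [474.3, 38.2, 299.0], [534.2, 34.7, 306.6], [535.8, 35.4, 308.3]]
w1 [[474.4, 37.8, 307.0], [473.9, 34.4, 300.3], [533.7, 31.5, 308.4], [534.2, 35.3, 315.9]]
w1 [[473.7, 29.5, 311.1], [473.0, 25.3, 304.2], [532.8, 21.6, 309.8], [533.4, 26.0, 317.2]]
cam [513.16095375  96.56890407 262.28552557]
(np.float64(282.2754258510045), np.float64(242.9047431079384)) (np.float64(296.1410849433417), np.float64(204.28861731386408))
(np.float64(282.44630063812934), np.float64(255.1325309159667)) (np.float64(296.1922320126028), np.float64(200.55598085567883))
190 [[562.0, -27.0, 70.0], [500.0, 34.0, 168.0], [486.0, 32.0, 176.0], [467.0, 39.0, 196.0]]
193 [[552.0, -14.0, 73.0], [500.0, 34.0, 154.0], [484.0, 35.0, 166.0], [465.0, 40.0, 184.0]]
196 [[550.0, -11.0, 62.0], [500.0, 33.0, 139.0], [492.0, 23.0, 135.0], [539.0, -64.0, 20.0]]
199 [[508.0, 44.0, 129.0], [503.0, 30.0, 119.0], [500.0, 13.0, 105.0], [534.0, -58.0, 14.0]]
202 [[500.0, 54.0, 130.0], [545.0, -28.0, 19.0], [495.0, 19.
[... 916 characters left out ...]
0, 129.0]]
258 [[500.0, 37.0, 133.0], [502.0, 37.0, 133.0], [506.0, 37.0, 134.0], [510.0, 35.0, 132.0], [512.0, 35.0, 132.0]]
260 [[500.0, 37.0, 135.0], [502.0, 37.0, 135.0], [506.0, 36.0, 134.0], [510.0, 35.0, 134.0], [512.0, 35.0, 134.0]]
262 [[500.0, 37.0, 137.0], [502.0, 36.0, 137.0], [506.0, 36.0, 136.0], [510.0, 36.0, 137.0], [512.0, 35.0, 137.0]]
264 [[500.0, 37.0, 140.0], [502.0, 37.0, 139.0], [506.0, 36.0, 139.0], [510.0, 35.0, 138.0], [512.0, 35.0, 139.0]]
266 [[500.0, 37.0, 141.0], [502.0, 37.0, 142.0], [506.0, 36.0, 141.0], [510.0, 36.0, 141.0], [512.0, 36.0, 142.0]]
268 [[500.0, 37.0, 143.0], [502.0, 36.0, 142.0], [506.0, 36.0, 142.0], [510.0, 36.0, 143.0], [512.0, 35.0, 142.0]]
```

```bash
python3 -m creep '[[0,0,0,0,0,0,0],[0,0,0,0,0,0,0],[0,0,0,0,0,0,0],[0,0,0,0,0,0,0],[0,0,0,0,0,0,0]]'
python3 - <<'E'
from h import *
plan(); p,_,_=snap('wrist','w3'); q,_,_=snap('side','s3')
cv2.imwrite('pics/c4.png',np.hstack([cv2.resize(q[150:240,255:345],(400,400),interpolation=2),cv2.resize(p[180:320,210:350],(400,400),interpolation=2)])[...,::-1])
E
```

```text
time: 3.5
ee_pos: [505.2, 25.1, 85.9]
ee_rot: [-0.0, 0.749, 0.663, 0.0]
contact_force: [-0.3, -0.1, -0.3]
opening: 43.0
t 3.5 at [505.2  25.1  85.9] x-yaw 83.07 F [-0.3 -0.1 -0.3] op 43.0
```

View pics/c4.png

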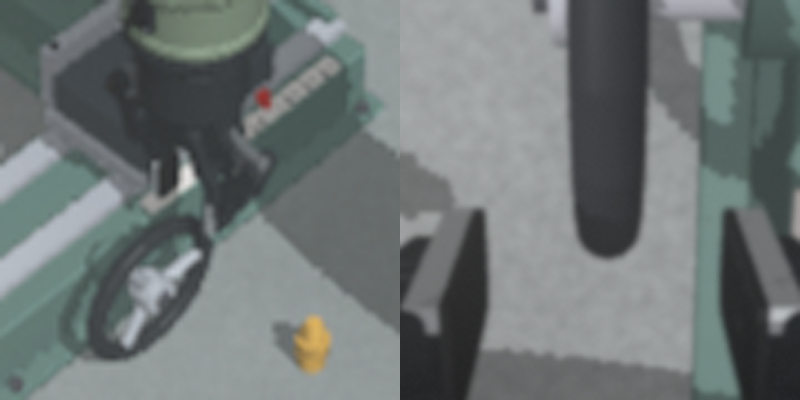

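Run:
```python
from h import *
print(np.load('pics/w3.npz')['o'], manip.__dict__.keys())
for v in (246,249,252,255,258,262,270): print(v,[px('w3',u,v).round(0).tolist() for u in (233,236,239,325,328)])
for y in (185,195,205,212,220,228,235): print(y,[px('s3',255+x*.225,150+y*.225).round(0).tolist() for x in (155,165,212,222,235)])
```

```text
[513.05894461  96.64098706 261.69762313] dict_keys([])
246 [[454.0, -8.0, -1.0], [457.0, -8.0, -1.0], [460.0, -8.0, -0.0], [541.0, -14.0, 9.0], [543.0, -14.0, 9.0]]
249 [[453.0, -11.0, -2.0], [457.0, -11.0, -0.0], [460.0, -11.0, 1.0], [540.0, -17.0, 9.0], [543.0, -17.0, 10.0]]
252 [[482.0, 39.0, 124.0], [483.0, 39.0, 125.0], [459.0, -15.0, -1.0], [528.0, 33.0, 124.0], [529.0, 33.0, 125.0]]
255 [[482.0, 39.0, 129.0], [484.0, 39.0, 129.0], [484.0, 36.0, 122.0], [527.0, 33.0, 128.0], [529.0, 33.0, 128.0]]
258 [[483.0, 39.0, 132.0], [484.0, 39.0, 132.0], [484.0, 35.0, 123.0], [527.0, 33.0, 131.0], [528.0, 34.0, 133.0]]
262 [[484.0, 39.0, 137.0], [484.0, 36.0, 131.0], [484.0, 32.0, 123.0], [526.0, 32.0, 133.0], [528.0, 33.0, 135.0]]
270 [[484.0, 37.0, 141.0], [483.0, 33.0, 133.0], [483.0, 29.0, 124.0], [526.0, 28.0, 134.0], [527.0, 32.0, 142.0]]
185 [[528.0, 29.0, 137.0], [528.0, 16.0, 124.0], [478.0, 30.0, 172.0], [469.0, 30.0, 178.0], [453.0, 38.0, 197.0]]
195 [[557.0, -9.0, 70.0], [550.0, -12.0, 71.0], [472.0, 38.0, 173.0], [464.0, 37.0, 178.0], [450.0, 42.0, 193.0]]
205 [[548.0, 3.0, 75.0], [548.0, -10.0, 63.0], [474.0, 34.0, 157.0], [461.0, 41.0, 174.0], [452.0, 38.0, 177.0]]
212 [[549.0, 1.0, 65.0], [548.0, -10.0, 56.0], [476.0, 31.0, 146.0], [470.0, 28.0, 147.0], [528.0, -72.0, 11.0]]
220 [[509.0, 53.0, 134.0], [507.0, 44.0, 128.0], [478.0, 29.0, 134.0], [470.0, 28.0, 139.0], [528.0, -72.0, 2.0]]
228 [[506.0, 57.0, 131.0], [503.0, 50.0, 127.0], [474.0, 33.0, 132.0], [526.0, -53.0, 12.0], [523.0, -66.0, 2.0]]
235 [[504.0, 60.0, 128.0], [503.0, 50.0, 120.0], [526.0, -39.0, 17.0], [527.0, -54.0, 2.0], [522.0, -65.0, -5.0]]
```

The wheel is where I measured it, but the finger tips really sit at z≈123 while the reported TCP is 86. So the pads end about 35 mm short of the reported TCP. I'll go lower by that amount.

```bash
python3 -m creep '[[0,0,0.3,1.5,0,0,0],[0,0,0.3,2.8,0,0,0],[0,0,0.3,2.8,0,0,0],[-1,0,0.3,2.8,0,0,0],[-1,0,0.3,2.8,0,0,0],[-1,0,0.3,2.8,0,0,0],[-1,0,0.3,2.8,0,0,0]]'
python3 - <<'E'
from h import *
s=manip.read_state(); print(s['moment'].round(2)); snap('wrist','w4')
E
```

```text
time: 4.3
ee_pos: [506.0, 24.5, 58.2]
ee_rot: [-0.001, 0.748, 0.663, -0.002]
contact_force: [-15.5, -0.3, 5.2]
opening: 12.2
[0.25 2.91 0.09]
```

```bash
python3 -m creep '[[-1,0.25,-0.3,-0.28,0,0,0],[-1,0.59,-0.3,-0.58,0,0,0],[-1,1.26,-0.3,-1.06,0,0,0],[-1,1.99,-0.3,-1.44,0,0,0],[-1,2.77,-0.3,-1.7,0,0,0],[-1,2.77,-0.3,-1.7,0,0,0]]'
```

```text
time: 4.95
ee_pos: [509.4, 53.2, 75.6]
ee_rot: [0.001, 0.748, 0.663, 0.001]
contact_force: [4.3, 0.8, -3.5]
opening: 11.7
```

```bash
python3 -m creep '[[-1,0.81,0,-0.14,0,0,0],[-1,1.64,0,-0.16,0,0,0],[-1,2.45,0,-0.06,0,0,0],[-1,3.25,0,0.17,0,0,0],[-1,4.0,0,0.5,0,0,0],[-1,4.69,0,0.95,0,0,0],[-1,5.3,0,1.5,0,0,0],[-1,5.67,0,1.91,0,0,0],[-1,5.67,0,1.91,0,0,0]]'
python3 - <<'E'
from h import *
plan(); snap('wrist','w5'); snap('side','s5')
p=np.load('pics/w5.npz')['p'].astype(int); red=(p[...,0]>150)&(p[...,1]<70)&(p[...,2]<70); g=(p[...,1]>140)&(p[...,0]<80)&(p[...,2]<100)
for m in (red,g):
    v,u=np.nonzero(m); print(len(u),np.c_[u,v][:3], u.mean() if len(u) else 0, v.mean() if len(u) else 0)
p=np.load('pics/s5.npz')['p'].astype(int)[140:200,270:345]; red=(p[...,0]>150)&(p[...,1]<70); g=(p[...,1]>130)&(p[...,0]<90)&(p[...,2]<110)
for m in (red,g):
    v,u=np.nonzero(m); print(len(u), u.mean()+270 if len(u) else 0, v.mean()+140 if len(u) else 0)
E
```

```text
time: 5.85
ee_pos: [516.2, 110.7, 56.7]
ee_rot: [0.0, 0.748, 0.663, 0.002]
contact_force: [0.7, 7.0, 5.0]
opening: 11.8
t 5.85 at [516.2 110.7  56.7] x-yaw 83.13 F [0.7 7.  5. ] op 11.8
0 [] 0 0
0 [] 0 0
0 0 0
0 0 0
```

```bash
python3 -m creep '[[0,0,0,0,0,0,0],[0,0,0,0,0,0,0],[0,0,0,0,0,0,0],[0,0,0,-5,0,0,0],[0,-4,0,-8,0,0,0],[0,-8.4,0,-8,0,0,0],[0,-8.4,0,-8,0,0,0],[0,-8.4,0,-8,0,0,0]]'
python3 - <<'E'
from h import *
plan(); p,_,_=snap('wrist','w5'); q,_,_=snap('side','s5')
cv2.imwrite('pics/c5.png',np.hstack([cv2.resize(p,(533,400)),cv2.resize(q[130:240,255:328],(265,400),interpolation=2)])[...,::-1])
E
```

```text
time: 6.75
ee_pos: [505.2, 24.6, 135.9]
ee_rot: [-0.0, 0.749, 0.662, -0.0]
contact_force: [-0.4, 1.1, 0.1]
opening: 42.8
t 6.75 at [505.2  24.6 135.9] x-yaw 82.95 F [-0.4  1.1  0.1] op 42.8
```

View pics/c5.png

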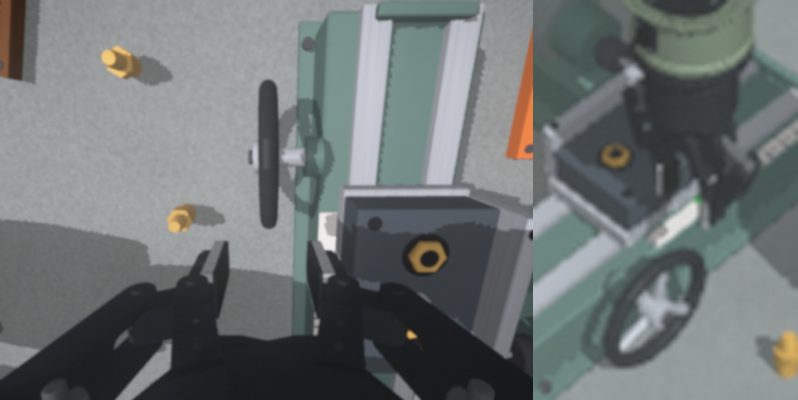

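Run:
```python
from h import *
q=px('w5',449.7,269.9,138); print(q,px('w5',449.7,269.9)); d=q-np.array([609.2,-35.2,138]); print(d@np.array([.122,.9925,0]))
```

```text
[611.02388869  -6.5158182  138.        ] [611.58218844  -7.10210872 137.00861481]
28.691564857082636
```

```bash
python3 -m creep '[[0,0,0,4,0,0,0],[0,0,0,7.8,0,0,0],[0,0,0,7.8,0,0,0],[-1,0,0,7.8,0,0,0],[-1,0,0,7.8,0,0,0],[-1,0,0,7.8,0,0,0],[-1,0.25,0,7.52,0,0,0],[-1,0.59,0,7.22,0,0,0],[-1,1.26,0,6.74,0,0,0],[-1,1.99,0,6.36,0,0,0],[-1,2.77,0,6.1,0,0,0],[-1,3.58,0,5.96,0,0,0]]' && python3 -m creep '[[-1,0.83,0,-0.02,0,0,0],[-1,1.64,0,0.08,0,0,0],[-1,2.44,0,0.31,0,0,0],[-1,3.19,0,0.64,0,0,0],[-1,3.88,0,1.09,0,0,0],[-1,4.49,0,1.64,0,0,0],[-1,4.86,0,2.05,0,0,0],[-1,4.86,0,2.05,0,0,0],[0,4.86,0,2.05,0,0,0],[0,4.86,0,2.05,0,0,0],[0,4.86,0,2.05,0,0,0],[0,4.86,0,-4,0,0,0]]'; python3 -m creep '[[0,-3,0,-3,0,0,0],[0,-8,0,-3,0,0,0],[0,-8,0,-3,0,0,0],[0,-8,0,-3,0,0,0]]';python3 - <<'E'
from h import *
plan(); p,_,_=snap('wrist','w6')
i=p.astype(int); m=(i[...,0]>120)&(i[...,0]-i[...,2]>60)&(i[...,1]-i[...,2]>20)
n,l,st,c=cv2.connectedComponentsWithStats(m.astype(np.uint8))
for k in range(1,n):
    if st[k,4]>60: print(st[k],c[k],px('w6',*c[k],138).round(1))
E
```

```text
time: 8.05
ee_pos: [510.1, 59.5, 76.8]
ee_rot: [0.001, 0.749, 0.662, -0.0]
contact_force: [6.0, -11.7, -18.4]
opening: 11.6
time: 9.25
ee_pos: [513.1, 108.6, 102.4]
ee_rot: [-0.002, 0.748, 0.663, -0.004]
contact_force: [0.7, -0.8, 2.2]
opening: 43.0
time: 9.65
ee_pos: [505.7, 28.9, 135.9]
ee_rot: [-0.0, 0.749, 0.662, 0.0]
contact_force: [0.0, 1.7, -0.4]
opening: 42.6
t 9.65 at [505.7  28.9 135.9] x-yaw 82.94 F [ 0.   1.7 -0.4] op 42.6
[  0   0  10  85 587] [ 5.36115843 43.88926746] [375.5 158.8 138. ]
[ 531   31   29  140 2091] [549.32472501 121.14634146] [663.5  84.3 138. ]
[107  54  33  33 602] [123.64119601  68.94019934] [433.8 139.6 138. ]
[177 220  25  28 456] [187.81578947 234.41447368] [447.9  42.7 138. ]
[434 220  41  33 735] [453.48435374 234.52653061] [613.   22.2 138. ]
```

```bash
python3 -m creep '[[0,2.1,0,3,0,0,0],[0,2.1,0,6.2,0,0,0],[0,2.1,0,6.2,0,0,0],[-1,2.1,0,6.2,0,0,0],[-1,2.1,0,6.2,0,0,0],[-1,2.1,0,6.2,0,0,0],[-1,2.5,0,6.1,0,0,0],[-1,2.9,0,6.02,0,0,0],[-1,3.7,0,5.95,0,0,0],[-1,4.55,0,6.02,0,0,0],[-1,4.85,0,6.07,0,0,0],[-1,4.85,0,6.07,0,0,0]]' && python3 -m creep '[[0,0,0,0,0,0,0],[0,0,0,0,0,0,0],[0,0,0,0,0,0,0],[0,0,0,-5,0,0,0],[0,4,0,-10,0,0,0],[0,9,0,-15,0,0,0],[0,9,0,-15,0,0,0],[0,9,0,-15,0,0,0]]';python3 - <<'E'
from h import *
plan(); p,_,_=snap('wrist','w7')
i=p.astype(int); m=(i[...,0]>120)&(i[...,0]-i[...,2]>60)&(i[...,1]-i[...,2]>20)
n,l,st,c=cv2.connectedComponentsWithStats(m.astype(np.uint8))
for k in range(1,n):
    if st[k,4]>60: print(st[k],c[k],px('w7',*c[k],138).round(1))
E
```

```text
time: 10.9
ee_pos: [512.3, 77.3, 75.9]
ee_rot: [0.001, 0.749, 0.663, 0.0]
contact_force: [3.6, -4.3, -1.9]
opening: 12.1
time: 11.7
ee_pos: [523.1, 171.2, 228.1]
ee_rot: [0.0, 0.747, 0.664, 0.003]
contact_force: [-0.3, 0.1, -0.7]
opening: 42.4
t 11.7 at [523.1 171.2 228.1] x-yaw 83.28 F [-0.3  0.1 -0.7] op 42.4
[ 70  26  84  17 963] [112.39979232  34.00934579] [406.1 328.1 138. ]
[ 60 130  19  30 392] [ 68.38010204 142.75765306] [344.8 250.4 138. ]
[ 457  170   87   93 4890] [494.41288344 212.34437628] [721.1 142.  138. ]
[167 192  19  19 226] [175.29646018 200.88053097] [426.2 188.1 138. ]
```

View pics/w7.png

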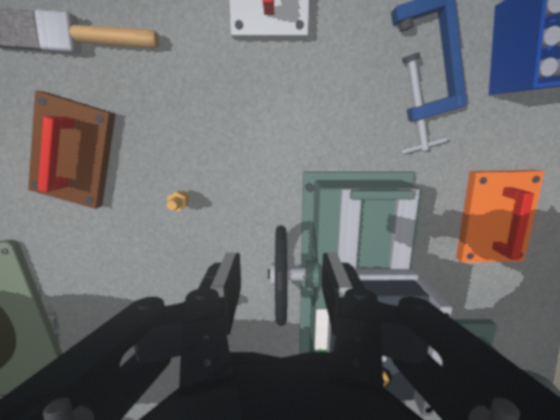

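Run:
```python
from h import *
p,_,_=snap('side','s7'); snap('scene','sc7')
print(proj('s7',(549.3,-57,72)))
i=p.astype(int)[130:210,270:345]
red=(i[...,0]>130)&(i[...,1]<90)&(i[...,2]<90); g=(i[...,1]-i[...,0]>60)&(i[...,1]-i[...,2]>40); yb=(i[...,0]>130)&(i[...,0]-i[...,2]>60)&(i[...,1]>90)
for n,m,z in (('red',red,82),('green',g,72),('brass',yb,138)):
    k,l,st,c=cv2.connectedComponentsWithStats(m.astype(np.uint8))
    for j in range(1,k):
        if st[j,4]>2: u,v=c[j]+[270,130]; q=px('s7',u,v,z); print(n,st[j,4],round(u,1),round(v,1),q.round(1),'along',round(q@np.array([.122,.9925,0]),1))
```

```text
(np.float64(300.48855933675054), np.float64(185.78093764447914))
red 9 300.9 181.9 [553.4 -64.5  82. ] along 3.5
green 3 302.0 185.7 [545.6 -60.5  72. ] along 6.5
brass 18 284.6 167.5 [603.9 -41.7 138. ] along 32.3
```

Run:
```python
from h import *
for f in('side0','s7'):
    i=np.load(f'pics/{f}.npz')['p'].astype(int)[130:210,270:345]
    red=(i[...,0]>130)&(i[...,1]<90)&(i[...,2]<90); g=(i[...,1]-i[...,0]>60)&(i[...,1]-i[...,2]>40); yb=(i[...,0]>130)&(i[...,0]-i[...,2]>60)&(i[...,1]>90)
    for n,m,z in (('red',red,82),('green',g,72),('brass',yb,138)):
        k,l,st,c=cv2.connectedComponentsWithStats(m.astype(np.uint8))
        for j in range(1,k):
            if st[j,4]>2: u,v=c[j]+[270,130]; q=px(f,u,v,z); print(f,n,st[j,4],round(u,1),round(v,1),q.round(1),'along',round(q@np.array([.122,.9925,0]),1))
p=np.load('pics/s7.npz')['p'][150:210,270:330]; a=cv2.resize(p,(480,480),interpolation=2)
q=np.load('pics/sc7.npz')['p'][190:290,215:335]; b=cv2.resize(q,(300,480),interpolation=2) if 0 else None
cv2.imwrite('pics/c6.png',a[...,::-1])
```

```text
side0 red 5 313.6 171.8 [ 546.8 -127.2   82. ] along -59.6
side0 green 8 301.5 185.0 [548.7 -61.8  72. ] along 5.6
side0 brass 24 298.7 156.9 [ 596.5 -108.4  138. ] along -34.9
side0 brass 25 283.5 167.8 [605.6 -38.4 138. ] along 35.8
side0 brass 5 314.4 171.2 [517.1 -87.4 138. ] along -23.7
s7 red 9 300.9 181.9 [553.4 -64.5  82. ] along 3.5
s7 green 3 302.0 185.7 [545.6 -60.5  72. ] along 6.5
s7 brass 18 284.6 167.5 [603.9 -41.7 138. ] along 32.3
```

View pics/c6.png

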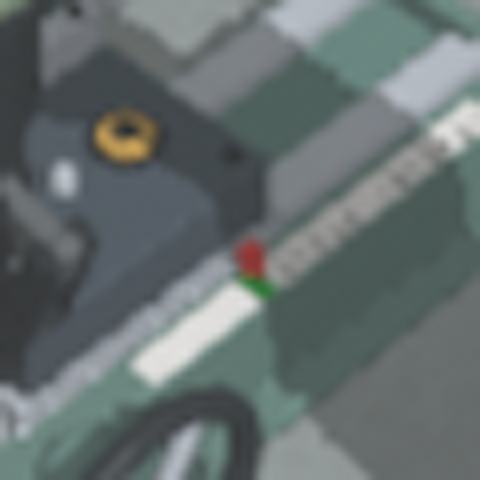

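Run:
```python
from h import *
ax=np.array([.122,.9925,0])
for f,(a,b,c0,d) in (('w1',(230,310,310,340)),('scene0',(200,300,220,340)),('sc7',(200,300,220,340))):
    i=np.load(f'pics/{f}.npz')['p'].astype(int)[a:b,c0:d]
    red=(i[...,0]>120)&(i[...,1]<80)&(i[...,2]<80); g=(i[...,1]-i[...,0]>60)&(i[...,1]-i[...,2]>40); yb=(i[...,0]>130)&(i[...,0]-i[...,2]>60)&(i[...,1]>90)
    for n,m,z in (('red',red,82),('green',g,72),('brass',yb,138)):
        k,l,st,c=cv2.connectedComponentsWithStats(m.astype(np.uint8))
        for j in range(1,k):
            if st[j,4]>2: u,v=c[j]+[c0,a]; q=px(f,u,v,z); print(f,n,st[j],round(u,1),round(v,1),q.round(1),'along',round(q@ax,1),px(f,u,v).round(0))
```

```text
w1 red [14 59  3  1  3] 325.0 289.0 [ 545.9 -116.8   82. ] along -49.3 [ 546. -115.   85.]
w1 red [11 60  8  8 39] 325.0 293.6 [ 545.3 -123.8   82. ] along -56.3 [ 544. -117.   92.]
w1 green [ 8 13 11  6 64] 322.9 245.4 [549.  -57.6  72. ] along 9.8 [549. -58.  71.]
scene0 red [112  62   4   4  14] 333.5 263.3 [764.  -35.2  82. ] along 58.3 [ 795. -140.  175.]
scene0 green [114  59   4   3   9] 335.7 260.1 [761.4  -8.6  72. ] along 84.4 [ 796. -127.  175.]
scene0 brass [28  5  7 13 55] 251.2 211.2 [477.5  15.6 138. ] along 73.7 [388. 160.  26.]
scene0 brass [10 30  7 14 74] 232.9 236.7 [ 496.3 -117.3  138. ] along -55.9 [415.  -2.  32.]
scene0 brass [60 30  8  5 28] 283.5 232.2 [612.  -36.4 138. ] along 38.5 [612. -35. 137.]
scene0 brass [45 43  9  6 36] 268.8 245.5 [ 603.1 -107.6  138. ] along -33.2 [ 605. -110.  141.]
scene0 brass [67 58  2  2  3] 287.3 258.3 [ 670.4 -132.7  138. ] along -49.9 [ 662. -116.  122.]
sc7 red [112  63   4   3   9] 333.3 263.8 [764.3 -37.3  82. ] along 56.2 [ 795. -139.  173.]
sc7 green [115  60   3   2   4] 336.0 260.2 [762.4  -8.7  72. ] along 84.4 [ 796. -125.  174.]
sc7 brass [28  5  7 13 55] 251.2 211.2 [477.5  15.6 138. ] along 73.7 [389. 158.  28.]
sc7 brass [72 19  8  6 28] 295.2 221.3 [619.   26.8 138. ] along 102.1 [619.  26. 138.]
sc7 brass [10 30  7 14 76] 232.9 236.7 [ 496.3 -117.4  138. ] along -56.0 [413.   1.  29.]
sc7 brass [59 31  7  6 19] 282.4 234.1 [613.2 -45.6 138. ] along 29.5 [612. -43. 136.]
sc7 brass [92 32  2  4  4] 312.5 233.5 [686.9  -5.6 138. ] along 78.2 [678.  17. 120.]
```

```bash
python3 -m creep '[[0,-29.5,0,0,0,0,0],[0,-29.5,0,0,0,0,0],[0,-29.5,0,0,0,0,0],[0,-29.5,0,0,0,0,0],[0,-29.5,0,0,0,0,0],[0,-29.5,0,0,0,0,0],[0,-29.5,0,0,0,0,0],[0,-29.5,0,0,0,0,0],[0,-29.5,0,0,0,0,0]]'
python3 - <<'E'
from h import *
plan(); p,_,_=snap('wrist','w8'); print(np.load('pics/w8.npz')['o'])
u,v=proj('w8',(549,-57,72)); print(u,v)
u,v=int(u),int(v); cv2.imwrite('pics/c7.png',cv2.resize(p[max(0,v-50):v+50,u-50:u+150],(800,400),interpolation=2)[...,::-1])
E
```

```text
time: 12.75
ee_pos: [486.6, -125.0, 224.5]
ee_rot: [-0.001, 0.748, 0.663, -0.0]
contact_force: [-0.3, 0.9, -0.5]
opening: 42.6
t 12.75 at [ 486.6 -125.   224.5] x-yaw 83.09 F [-0.3  0.9 -0.5] op 42.6
[494.56804675 -53.52063244 400.38753123]
332.44391408956614 122.62612034671028
```

View pics/c7.png

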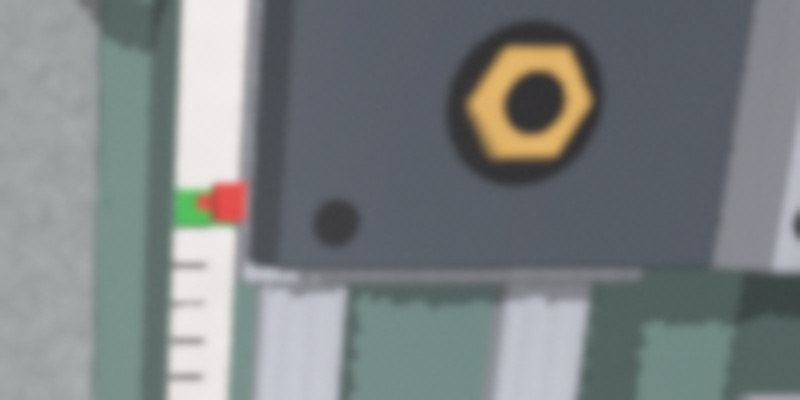

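Pointer tip (200,202) sits over the green band (rows 190–228), about 1.8 mm left of its centre, so the carriage is at ≈0.074 and inside the band. Next I'll measure the jig and go look at the cover.

Run:
```python
from h import *
f='w8'; i=np.load(f'pics/{f}.npz')['p'].astype(int)
m=(i[...,0]>120)&(i[...,0]-i[...,2]>60)&(i[...,1]-i[...,2]>20)
n,l,st,c=cv2.connectedComponentsWithStats(m.astype(np.uint8))
for k in range(1,n):
    if st[k,4]>60:
        u,v=st[k,0]+st[k,2]/2,st[k,1]+st[k,3]/2; print(st[k],(u,v),px(f,u,v,138).round(1),px(f,*c[k]).round(1))
# wall inner top edge / wall top points
s=np.load('pics/w8.npz'); K=s['K']; v,u=np.mgrid[0:420,0:560]; d=s['d']
P=att(s['a']).apply(np.stack([(u-K[0,2])/K[0,0]*d,-(v-K[1,2])/K[1,1]*d,-d],-1).reshape(-1,3))+s['o']
w=(abs(P[:,2]-153)<2)&(abs(P[:,0]-655)<35)&(abs(P[:,1]+5)<90)
print('wall',w.sum(),cv2.minAreaRect(P[w][:,:2].astype(np.float32)))
j=(abs(P[:,2]-133)<2)&(abs(P[:,0]-605)<70)&(abs(P[:,1]+5)<110)
print('jig',j.sum(),cv2.minAreaRect(P[j][:,:2].astype(np.float32)))
plan((525,310,240,83))
```

```text
[410   0  31  14 279] (np.float64(425.5), np.float64(7.0)) [615.   19.9 138. ] [613.4  20.2 138.4]
[ 512    0   48   27 1125] (np.float64(536.0), np.float64(13.5)) [699.6   5.3 138. ] [795.3  32.9  16.2]
[190  71  22  23 343] (np.float64(201.0), np.float64(82.5)) [433.5 -12.  138. ] [411.3   2.9  47.2]
[399  83  31  29 489] (np.float64(414.5), np.float64(97.5)) [607.  -44.6 138. ] [606.6 -44.3 137.3]
[536 362  24  21 236] (np.float64(548.0), np.float64(372.5)) [ 754.6 -347.1  138. ] [ 846.3 -443.9   48.1]
[534 371  26  26 224] (np.float64(547.0), np.float64(384.0)) [ 755.6 -363.3  138. ] [ 848.2 -471.8   44.3]
wall 2068 ((660.8770141601562, -34.97032165527344), (97.75325012207031, 13.110180854797363), 83.43898010253906)
jig 14391 ((608.1958618164062, -24.981361389160156), (105.26158905029297, 97.9547119140625), 83.355712890625)
t 12.8 at [ 486.8 -124.7  224.7] x-yaw 83.14 F [-0.8  0.8 -0.6] op 42.3
[43.614, -1.399, -1.512, -0.001, -0.001, 0.002]
```

```bash
python3 -m creep '[[0,43.6,-1.4,-1.5,0,0,0],[0,43.6,-1.4,-1.5,0,0,0],[0,43.6,-1.4,-1.5,0,0,0],[0,43.6,-1.4,-1.5,0,0,0],[0,43.6,-1.4,-1.5,0,0,0],[0,43.6,-1.4,-1.5,0,0,0],[0,43.6,-1.4,-1.5,0,0,0],[0,43.6,-1.4,-1.5,0,0,0],[0,43.6,-1.4,-1.5,0,0,0],[0,43.6,-1.4,-1.5,0,0,0],[0,43.6,-1.4,-1.5,0,0,0]]'
cat > cov.py <<'E'
from h import *
import sys
def cov(f,zb=0):
    s=np.load(f'pics/{f}.npz'); K=s['K']; v,u=np.mgrid[0:420,0:560]; d=s['d']; c=s['p'].reshape(-1,3).astype(int)
    P=att(s['a']).apply(np.stack([(u-K[0,2])/K[0,0]*d,-(v-K[1,2])/K[1,1]*d,-d],-1).reshape(-1,3))+s['o']
    print('cam',s['o'].round(0))
    m=(abs(P[:,2]-16)<4)&(abs(P[:,0]-537)<80)&(abs(P[:,1]-408)<95)
    print('plate',m.sum(),cv2.minAreaRect(P[m][:,:2].astype(np.float32)))
    r=(c[:,0]>120)&(c[:,1]<80)&(c[:,2]<80)&(abs(P[:,0]-537)<60)&(abs(P[:,1]-408)<70)&(P[:,2]>48)
    print('bar',r.sum(),cv2.minAreaRect(P[r][:,:2].astype(np.float32)),np.percentile(P[r][:,2],[5,50,95]))
E
python3 - <<'E'
from cov import *
plan(); snap('wrist','w9'); cov('w9')
E
```

```text
time: 13.9
ee_pos: [524.8, 310.0, 239.5]
ee_rot: [-0.0, 0.748, 0.664, -0.0]
contact_force: [0.3, -0.7, 0.1]
opening: 42.7
t 13.9 at [524.8 310.  239.5] x-yaw 83.2 F [ 0.3 -0.7  0.1] op 42.7
cam [533. 382. 415.]
plate 6855 ((536.8588256835938, 411.65203857421875), (128.9432373046875, 90.06822967529297), 83.24134826660156)
bar 489 ((538.080810546875, 410.4161376953125), (85.05745697021484, 7.737146377563477), 83.94388580322266) [50.76551264 52.09693938 53.72580528]
```

```bash
python3 -c "
from h import *
plan((538,410.5,80,83.5),(538,410.5,-8,83.5))"
```

```text
t 13.95 at [525.3 308.9 239.8] x-yaw 83.11 F [-0.3  0.3  0.2] op 43.0
[10.25, 0.049, 15.968, -0.0, 0.001, -0.007]
[10.255, 0.051, 24.768, -0.0, 0.001, -0.007]
```

```bash
python3 -m creep '[[0,5,0,3,0,0,0],[0,10.2,0.05,8,0,0,0],[0,10.2,0.05,12,0,0,0],[0,10.2,0.05,16,0,0,0],[0,10.2,0.05,19,0,0,0],[0,10.2,0.05,21.5,0,0,0],[0,10.2,0.05,23,0,0,0],[0,10.2,0.05,24,0,0,0],[0,10.2,0.05,24.6,0,0,0],[0,10.2,0.05,24.6,0,0,0],[0,10.2,0.05,24.6,0,0,0]]'
python3 - <<'E'
from cov import *
plan(); snap('wrist','w10'); cov('w10')
for v in (246,250,252,255,258,262): print(v,[px('w10',u,v).round(0).tolist() for u in (233,236,239,325,328)])
E
```

```text
time: 15.05
ee_pos: [538.8, 410.5, -5.0]
ee_rot: [-0.0, 0.749, 0.663, 0.001]
contact_force: [-0.0, -0.5, 0.2]
opening: 42.8
t 15.05 at [538.8 410.5  -5. ] x-yaw 83.06 F [-0.  -0.5  0.2] op 42.8
cam [547. 482. 171.]
plate 23370 ((537.0803833007812, 410.5990905761719), (130.3953857421875, 90.38375854492188), 83.34300231933594)
bar 3903 ((537.9638061523438, 415.16552734375), (81.5505142211914, 11.274284362792969), 82.96907043457031) [50.94400365 52.05993246 53.03422261]
246 [[512.0, 420.0, 15.0], [514.0, 420.0, 15.0], [515.0, 420.0, 16.0], [564.0, 414.0, 15.0], [565.0, 414.0, 15.0]]
250 [[511.0, 418.0, 15.0], [513.0, 417.0, 15.0], [515.0, 418.0, 16.0], [564.0, 411.0, 14.0], [565.0, 411.0, 14.0]]
252 [[515.0, 424.0, 34.0], [517.0, 424.0, 34.0], [515.0, 416.0, 15.0], [561.0, 419.0, 34.0], [563.0, 418.0, 33.0]]
255 [[516.0, 425.0, 39.0], [518.0, 424.0, 38.0], [517.0, 421.0, 30.0], [561.0, 420.0, 39.0], [562.0, 419.0, 38.0]]
258 [[517.0, 424.0, 41.0], [518.0, 424.0, 41.0], [517.0, 420.0, 31.0], [547.0, 482.0, 171.0], [562.0, 419.0, 42.0]]
262 [[517.0, 424.0, 45.0], [518.0, 422.0, 42.0], [517.0, 418.0, 32.0], [560.0, 417.0, 42.0], [561.0, 419.0, 45.0]]
```

```bash
python3 -m creep '[[0,0,-0.1,0.3,0,0,0],[0,0,-0.1,0.3,0,0,0],[-1,0,-0.1,0.3,0,0,0],[-1,0,-0.1,0.3,0,0,0],[-1,0,-0.1,0.3,0,0,0],[-1,0,-0.1,0.3,0,0,0],[-1,0,-0.1,0.3,0,0,0],[-1,0,-0.1,-1,0,0,0],[-1,0,-0.1,-5,0,0,0],[-1,0,-0.1,-10,0,0,0],[-1,0,-0.1,-10,0,0,0]]'
python3 - <<'E'
from h import *
plan()
E
```

```text
time: 16.2
ee_pos: [539.4, 412.2, 100.9]
ee_rot: [-0.0, 0.749, 0.663, 0.004]
contact_force: [0.5, 0.5, -4.7]
opening: 10.9
t 16.2 at [539.4 412.2 100.9] x-yaw 83.04 F [ 0.5  0.5 -4.7] op 10.9
```

```bash
cat > pl.py <<'E'
from h import *
def plate(f):
    s0=manip.read_state(); e=s0['ee_pos']
    s=np.load(f'pics/{f}.npz'); K=s['K']; v,u=np.mgrid[0:420,0:560]; d=s['d']; c=s['p'].reshape(-1,3).astype(int)
    P=att(s['a']).apply(np.stack([(u-K[0,2])/K[0,0]*d,-(v-K[1,2])/K[1,1]*d,-d],-1).reshape(-1,3))+s['o']
    m=(c.min(1)>110)&(np.ptp(c,axis=1)<40)&(abs(P[:,0]-e[0])<70)&(abs(P[:,1]-e[1])<90)&(P[:,2]>e[2]-5)&(P[:,2]<e[2]+45)
    Q=P[m]; z=np.median(Q[:,2]); Q=Q[abs(Q[:,2]-z)<6]; A=np.c_[Q[:,:2]-e[:2],np.ones(len(Q))]; k=np.linalg.lstsq(A,Q[:,2],rcond=None)[0]
    print('plate n',len(Q),'tilt',k[:2].round(3),'underside z at tcp',round(k[2]-16,1),'minus ee',round(k[2]-16-e[2],1)); r=cv2.minAreaRect(Q[:,:2].astype(np.float32)); print(r, 'c-ee',np.array(r[0])-e[:2])
E
python3 - <<'E'
from pl import *
snap('wrist','w11'); plate('w11')
plan((560,300,180,83.4),(610,16.5,180,83.4))
E
```

```text
plate n 20194 tilt [0.008 0.005] underside z at tcp 108.9 minus ee 11.5
((538.2396240234375, 412.388916015625), (130.39959716796875, 90.349609375), 83.14439392089844) c-ee [-0.13240623  1.23541359]
t 16.25 at [538.4 411.2  97.4] x-yaw 83.06 F [-0.3  0.2 -6.3] op 10.9
[-10.743, 3.516, -8.287, 0.003, -0.003, -0.006]
[-38.281, 11.908, -8.357, 0.003, -0.003, -0.006]
```

```bash
python3 -m creep '[[-1,0,0,-4,0,0,0],[-1,-2,0.6,-8.4,0,0,0],[-1,-6,1.8,-8.4,0,0,0],[-1,-10,3.1,-8.4,0,0,0],[-1,-14,4.4,-8.4,0,0,0],[-1,-18,5.6,-8.4,0,0,0],[-1,-22,6.9,-8.4,0,0,0],[-1,-26,8.1,-8.4,0,0,0],[-1,-30,9.4,-8.4,0,0,0],[-1,-34,10.6,-8.4,0,0,0],[-1,-37,11.5,-8.4,0,0,0],[-1,-38.3,11.9,-8.4,0,0,-0.006]]';python3 -m creep '[[-1,0,0,0,0,0,0],[-1,0,0,0,0,0,0],[-1,0,0,0,0,0,0],[-1,0,0,0,0,0,0]]'
python3 - <<'E'
from pl import *
snap('wrist','w12'); plate('w12')
f='w12'; i=np.load(f'pics/{f}.npz')['p'].astype(int)
plan((610,15.3,150,83.4))
E
```

```text
time: 17.45
ee_pos: [608.9, 11.9, 176.8]
ee_rot: [-0.0, 0.748, 0.664, -0.001]
contact_force: [0.2, 0.6, -4.0]
opening: 11.0
time: 17.85
ee_pos: [609.2, 16.9, 177.9]
ee_rot: [-0.0, 0.746, 0.666, 0.0]
contact_force: [0.3, -0.8, -4.8]
opening: 11.3
plate n 20318 tilt [ 0.001 -0.001] underside z at tcp 185.8 minus ee 7.9
((608.1375732421875, 17.369056701660156), (130.1865692138672, 90.29859924316406), 83.67223358154297) c-ee [-1.06618056  0.74626551]
t 17.9 at [609.2  16.6 177.9] x-yaw 83.48 F [ 0.9  0.1 -5. ] op 10.8
[-0.123, 0.095, 2.795, -0.0, -0.0, 0.001]
```

```bash
python3 -m creep '[[-1,0,0,1.5,0,0,0],[-1,0,0,2.8,0,0,0],[-1,0,0,3.6,0,0,0],[-1,0,0,3.6,0,0,0],[-1,0,0,3.8,0,0,0],[-1,0,0,3.9,0,0,0],[-1,0,0,3.9,0,0,0]]'; python3 -m creep '[[-1,0,0,0.1,0,0,0],[-1,0,0,0.1,0,0,0]]';python3 -m creep '[[-1,0,0,0.1,0,0,0],[-1,0,0,0.1,0,0,0]]'
```

```text
time: 18.6
ee_pos: [609.4, 15.7, 139.3]
ee_rot: [0.0, 0.747, 0.665, 0.0]
contact_force: [0.4, 0.0, -4.6]
opening: 10.8
time: 18.8
ee_pos: [609.4, 15.7, 138.0]
ee_rot: [-0.0, 0.747, 0.665, 0.0]
contact_force: [-0.4, -0.3, -5.7]
opening: 11.3
time: 19.0
ee_pos: [609.3, 15.7, 136.9]
ee_rot: [-0.0, 0.747, 0.665, -0.0]
contact_force: [0.7, -0.1, -4.4]
opening: 11.1
```

```bash
python3 -m creep '[[-1,0,0,0.1,0,0,0],[-1,0,0,0.1,0,0,0]]'; python3 -m creep '[[-1,0,0,0.1,0,0,0],[-1,0,0,0.1,0,0,0]]';python3 -m creep '[[-1,0,0,0.05,0,0,0],[-1,0,0,0.05,0,0,0]]'
```

```text
time: 19.2
ee_pos: [609.3, 15.7, 135.9]
ee_rot: [-0.0, 0.747, 0.665, -0.0]
contact_force: [0.1, 0.4, -4.5]
opening: 10.9
time: 19.4
ee_pos: [609.4, 15.8, 135.1]
ee_rot: [0.0, 0.747, 0.665, 0.0]
contact_force: [-0.9, -0.4, -1.4]
opening: 10.9
time: 19.6
ee_pos: [609.5, 16.0, 134.9]
ee_rot: [0.0, 0.747, 0.665, 0.0]
contact_force: [-1.3, 1.9, 4.3]
opening: 10.7
```

```bash
python3 -m creep '[[-1,0,0.2,-0.03,0,0,0],[-1,0,0.4,-0.03,0,0,0],[-1,0,0.4,-0.03,0,0,0]]'; python3 -m creep '[[-1,0,0.1,0,0,0,0],[-1,0,0.1,0,0,0,0]]';python3 -m creep '[[-1,0,0.1,0,0,0,0],[-1,0,0.1,0,0,0,0]]'; python3 -m creep '[[-1,0,0.1,0,0,0,0],[-1,0,0.1,0,0,0,0]]'
```

```text
time: 19.9
ee_pos: [613.1, 15.3, 134.9]
ee_rot: [-0.0, 0.747, 0.665, -0.0]
contact_force: [-3.7, -0.1, 5.4]
opening: 10.9
time: 20.1
ee_pos: [613.9, 15.1, 134.8]
ee_rot: [-0.0, 0.747, 0.665, -0.0]
contact_force: [-5.3, 0.5, 5.5]
opening: 10.9
time: 20.3
ee_pos: [614.9, 15.0, 134.8]
ee_rot: [-0.0, 0.747, 0.665, -0.0]
contact_force: [-5.8, 1.3, 4.9]
opening: 10.8
time: 20.5
ee_pos: [615.9, 14.8, 134.8]
ee_rot: [-0.0, 0.747, 0.665, -0.0]
contact_force: [-5.1, 1.2, 4.4]
opening: 11.0
```

```bash
python3 -m creep '[[-1,0,0.1,-0.01,0,0,0],[-1,0,0.1,-0.01,0,0,0]]'; python3 -m creep '[[-1,0,0.1,-0.01,0,0,0],[-1,0,0.1,-0.01,0,0,0]]';python3 -m creep '[[-1,0,0.05,0,0,0,0],[-1,0,0.05,0,0,0,0]]'
```

```text
time: 20.7
ee_pos: [617.0, 14.7, 134.8]
ee_rot: [-0.0, 0.747, 0.665, -0.0]
contact_force: [-3.5, 0.1, 4.1]
opening: 11.2
time: 20.9
ee_pos: [617.5, 14.6, 134.9]
ee_rot: [-0.001, 0.747, 0.665, -0.001]
contact_force: [-9.5, 0.6, 6.0]
opening: 11.2
time: 21.1
ee_pos: [617.5, 14.6, 134.9]
ee_rot: [-0.001, 0.747, 0.665, -0.001]
contact_force: [-13.9, 0.2, 8.2]
opening: 11.1
```

```bash
python3 -m creep '[[-1,0,-0.12,0,0,0,0],[-1,-0.2,-0.12,0,0,0,0],[-1,-0.4,-0.12,0,0,0,0],[-1,-0.6,-0.12,0,0,0,0],[-1,-0.8,-0.12,0,0,0,0],[-1,-1.0,-0.12,0,0,0,0],[-1,-1.2,-0.12,0,0,0,0],[-1,-1.2,-0.12,0,0,0,0]]'; python3 -m creep '[[-1,-0.2,0,0,0,0,0],[-1,-0.4,0,0,0,0,0],[-1,-0.5,0,0,0,0,0],[-1,-0.6,0,0,0,0,0],[-1,-0.6,0,0,0,0,0]]'
```

```text
time: 21.9
ee_pos: [616.2, 4.3, 135.2]
ee_rot: [-0.001, 0.746, 0.666, 0.001]
contact_force: [-2.8, 7.3, 4.7]
opening: 10.9
time: 22.4
ee_pos: [615.5, -1.6, 135.1]
ee_rot: [-0.001, 0.746, 0.666, 0.001]
contact_force: [-3.8, 7.6, 3.0]
opening: 11.1
```

```bash
python3 -m creep '[[-1,-0.1,-0.03,0,0,0,0],[-1,-0.2,-0.03,0,0,0,0],[-1,-0.3,-0.03,0,0,0,0],[-1,-0.3,-0.03,0,0,0,0]]'; python3 -m creep '[[-1,-0.1,0,0,0,0,0],[-1,-0.2,0,0,0,0,0],[-1,-0.2,0,0,0,0,0]]';  python3 -m creep '[[-1,-0.1,0,0,0,0,0],[-1,-0.15,0,0,0,0,0],[-1,-0.15,0,0,0,0,0]]'
```

```text
time: 22.8
ee_pos: [614.7, -6.2, 134.6]
ee_rot: [-0.0, 0.747, 0.665, -0.0]
contact_force: [-2.1, 1.0, -4.8]
opening: 10.8
time: 23.1
ee_pos: [614.6, -8.3, 134.8]
ee_rot: [-0.0, 0.747, 0.665, -0.0]
contact_force: [-1.4, 0.8, -5.9]
opening: 11.0
time: 23.4
ee_pos: [614.4, -9.6, 135.0]
ee_rot: [-0.0, 0.747, 0.665, -0.0]
contact_force: [-2.9, 1.8, -5.0]
opening: 11.1
```

```bash
python3 -m creep '[[-1,0.05,-0.05,0.1,0,0,0],[-1,0.05,-0.05,0.2,0,0,0],[-1,0.05,-0.05,0.2,0,0,0]]'; python3 -m creep '[[-1,0,0,0.1,0,0,0],[-1,0,0,0.2,0,0,0],[-1,0,0,0.2,0,0,0]]'
```

```text
time: 23.7
ee_pos: [614.2, -9.1, 132.9]
ee_rot: [0.0, 0.747, 0.665, 0.0]
contact_force: [-0.9, 0.2, -4.6]
opening: 11.1
time: 24.0
ee_pos: [614.0, -9.0, 130.8]
ee_rot: [-0.0, 0.747, 0.665, -0.0]
contact_force: [-0.5, -0.7, -4.9]
opening: 11.1
```

```bash
python3 -m creep '[[-1,0,0,0.1,0,0,0],[-1,0,0,0.2,0,0,0],[-1,0,0,0.2,0,0,0]]'; python3 -m creep '[[-1,0,0,0.1,0,0,0],[-1,0,0,0.2,0,0,0],[-1,0,0,0.2,0,0,0]]'; python3 -m creep '[[-1,0,0,0.1,0,0,0],[-1,0,0,0.2,0,0,0],[-1,0,0,0.2,0,0,0]]'
```

```text
time: 24.3
ee_pos: [614.1, -9.0, 129.3]
ee_rot: [0.0, 0.747, 0.665, 0.0]
contact_force: [-2.4, -1.5, -1.2]
opening: 10.8
time: 24.6
ee_pos: [614.2, -8.9, 127.4]
ee_rot: [0.0, 0.747, 0.665, 0.0]
contact_force: [-3.2, -1.2, 6.0]
opening: 11.0
time: 24.9
ee_pos: [614.2, -9.0, 125.5]
ee_rot: [0.0, 0.747, 0.665, 0.0]
contact_force: [-3.3, -0.1, 8.2]
opening: 11.0
```

```bash
python3 -m creep '[[-1,0,0,0.1,0,0,0],[-1,0,0,0.15,0,0,0],[-1,0,0,0.15,0,0,0]]'; python3 -m creep '[[-1,0,0,0.1,0,0,0],[-1,0,0,0.1,0,0,0],[-1,0,0,0.1,0,0,0]]'; python3 -m creep '[[-1,0,0,0.1,0,0,0],[-1,0,0,0.1,0,0,0],[-1,0,0,0.1,0,0,0]]'
```

```text
time: 25.2
ee_pos: [614.2, -9.0, 124.3]
ee_rot: [0.0, 0.747, 0.665, 0.0]
contact_force: [-4.8, -1.6, 12.0]
opening: 11.1
time: 25.5
ee_pos: [614.2, -9.0, 124.2]
ee_rot: [0.0, 0.747, 0.665, 0.0]
contact_force: [-12.1, -1.0, 28.2]
opening: 10.9
time: 25.8
ee_pos: [614.2, -9.0, 124.1]
ee_rot: [0.001, 0.747, 0.665, 0.001]
contact_force: [-17.6, -2.4, 43.0]
opening: 11.0
```

```bash
python3 -m creep '[[-1,0,-0.05,-0.11,0,0,0],[-1,0,-0.05,-0.11,0,0,0],[-1,0,-0.05,-0.11,0,0,0],[-1,0,-0.05,-0.11,0,0,0]]'
python3 - <<'E'
from pl import *
p,_,_=snap('wrist','w13'); plate('w13'); plan(); print(manip.read_state()['joint_vel'].round(4))
q,_,_=snap('side','s13'); 
for f in('s7','s13'):
    i=np.load(f'pics/{f}.npz')['p'].astype(int)[150:200,285:330]
    for n,m in (('red',(i[...,0]>130)&(i[...,1]<90)&(i[...,2]<90)),('green',(i[...,1]-i[...,0]>60)&(i[...,1]-i[...,2]>40))):
        v,u=np.nonzero(m); print(f,n,len(u),(u.mean()+285,v.mean()+150) if len(u) else '')
c,_,_=snap('scene','sc13')
cv2.imwrite('pics/c8.png',np.hstack([cv2.resize(p[230:420,270:510],(0,0),fx=1.6,fy=2.1),cv2.resize(q[130:220,260:350],(400,399),interpolation=2)])[...,::-1])
E
```

```text
time: 26.2
ee_pos: [614.2, -9.0, 124.2]
ee_rot: [0.001, 0.747, 0.665, 0.001]
contact_force: [-7.1, -1.1, 22.9]
opening: 11.0
plate n 24177 tilt [ 0.023 -0.005] underside z at tcp 132.6 minus ee 8.4
((619.4281005859375, -7.1688995361328125), (134.87890625, 102.8027114868164), 83.50088500976562) c-ee [5.26528704 1.8116201 ]
t 26.25 at [614.2  -9.  124.2] x-yaw 83.39 F [-7.4 -1.4 23.5] op 11.0
[-0.001  -0.0007 -0.0011 -0.0008  0.0005  0.     -0.0013]
s7 red 9 (np.float64(300.8888888888889), np.float64(181.88888888888889))
s7 green 3 (np.float64(302.0), np.float64(185.66666666666666))
s13 red 13 (np.float64(296.53846153846155), np.float64(176.0))
s13 green 6 (np.float64(301.8333333333333), np.float64(185.33333333333334))
```

View pics/c8.png

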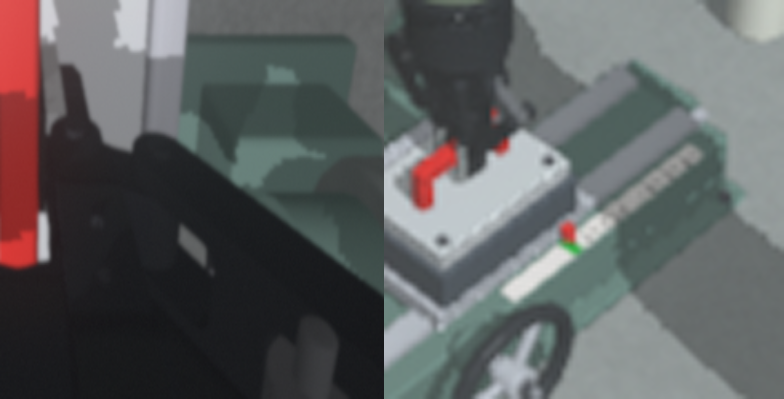

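Run:
```python
from h import *
f='s13'; i=np.load(f'pics/{f}.npz')['p'].astype(int)[130:210,270:345]
m=((i[...,0]>120)&(i[...,1]<95)&(i[...,2]<95)).astype(np.uint8)
k,l,st,c=cv2.connectedComponentsWithStats(m)
for j in range(1,k): print(st[j],c[j]+[270,130],px(f,*(c[j]+[270,130])).round(0))
# plate tilt without wall: restrict to machine-x offset < 42
s=np.load('pics/w13.npz'); K=s['K']; v,u=np.mgrid[0:420,0:560]; d=s['d']; c=s['p'].reshape(-1,3).astype(int)
P=att(s['a']).apply(np.stack([(u-K[0,2])/K[0,0]*d,-(v-K[1,2])/K[1,1]*d,-d],-1).reshape(-1,3))+s['o']
e=np.array([614.2,-9]); D=P[:,:2]-e; a=D@[.9933,-.115]; b=D@[.115,.9933]
m=(abs(a)<41)&(abs(b)<63)&(abs(P[:,2]-149)<5)&(c.min(1)>100)&(np.ptp(c,axis=1)<40)
k=np.linalg.lstsq(np.c_[a[m],b[m],np.ones(m.sum())],P[m][:,2],rcond=None)[0]; print(m.sum(),k)
```

```text
[14 25  2  2  3] [284.33333333 155.33333333] [610. -49. 185.]
[15 31  3  3  6] [286.33333333 162.33333333] [601. -47. 160.]
[ 0 32  7 14 43] [272.30232558 166.44186047] [605.  18. 192.]
[30 50  3  4 10] [301.  181.8] [551. -62.  86.]
17274 [1.17786679e-05 8.36570794e-04 1.48180768e+02]
```

```bash
python3 -c "
from h import *
print(manip.close_job()); plan()"
```

```text
the job is handed in; nothing more can be done
None
the job is handed in; nothing more can be done
```

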